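# Load the enamel drying rack

### The arm

A 7-joint arm with a two-finger parallel gripper is mounted at the origin on the work surface. World frame = base frame: x ahead of the robot, y to its left, z up, the work surface at z = 0. Lengths are in m, angles in rad, forces in N, time in s.
With the tool pointing down it reaches from about 0.425 to 0.95 m from the base axis. Payload 4.7 kg.
Tool frame: the origin (TCP) lies on the centre line of the jaws, within the pads' length; the fingertips stand 8 mm ahead of it and the grasp point (between the pads) lies 11 mm behind it; z points along the fingers, y is the line along which they close (so a half turn about z gives the same grasp; the last joint's range is limited). The gripper opens to 85 mm and grips with 20 to 120 N. Pads are 22 mm wide; open, the fingers measure 114 mm over their backs; the gripper's body (76 mm by 85 mm) begins 54 mm behind the grasp point. The pads swing forward as they close: fully open they stand 13 mm farther back than shut.
Start: joints at [1.266, 0.469, -0.049, 1.532, 0.024, 1.141, -0.082], TCP at [0.184, -0.649, 0.239] pointing down, gripper open.
Joint ranges: [-2.59, 2.59], [-0.33, 1.99], [-1.39, 1.29], [0.1, 2.45], [-1.04, 4.18], [0.21, 1.99], [-2.66, 2.66]. Speed limits (rad/s): [2.57, 2.57, 3.14, 3.14, 3.14, 3.14, 3.14].

### API

Orientations are given as a 3x3 rotation matrix whose columns are the frame's x, y, z axes.
In Python, from rig import arm gives the robot as it stands. Calls block until the motion is done:
- arm.movep(position, orientation): joint-space move of the TCP to a pose.
- arm.move_l(position, attitude=None, feed=0.15, until_force=None): straight line of the TCP; attitude=None keeps the orientation; feed is the mean speed in m/s. With until_force (N) it stops when the force on the tool has changed by that much, and returns True; else False.
- arm.move_joints(angles): joint-space move.
- arm.command_gripper(opening, newtons=None): finger opening in m; newtons is the grip in N (None keeps the last); returns when the fingers have stopped.
- arm.sleep(seconds).
- arm.inverse_kinematics(position, orientation): joint angles nearest the present ones, or None.
- arm.sense(): the state.
- arm.camera(name): name is "scene" or "top" or "wrist"; returns the picture (420x560x3 uint8, red, green, blue); there is no depth.
- arm.camera_params(name): a dict with "K" (3x3 intrinsics, pixels), "dist" ([k1, k2, p1, p2, k3] as OpenCV has them; the pictures are not rectified), "position" and "rotation" of the camera in the world; the wrist camera has in their place "tool_from_camera" (4x4, takes a point from camera to tool coordinates, whose origin is the TCP and whose axes are the flange's). Camera axes: x right, y down, z forward; pixel columns grow to the right and rows downward; lengths in m; the calibration is good to about 2 mm. A picture is of the moment at which its call begins: read the wrist's pose just before it. camera_params takes no time and is no camera call.
A pose or a line that the arm cannot do raises arm.Unreachable and nothing moves.
- arm.finish_job(): hands the job in; it is judged then, once.
The state is a dict: "time_s": time; "joint_pos": joint angles; "qd": joint speeds; "joint_efforts": joint torques, N m; "position": TCP position; "tcp_rot": TCP orientation; "wrist_force": force on the tool from outside, world axes, zero at the start; "ft_torque": the same for the moment, N m; "finger_gap": finger opening in m; "gripper_force": force on a finger pad.
Only numpy, scipy, OpenCV 4.12 (cv2) and the standard library are available. Lean on these libraries where they do the work, as an engineer would, in place of code of your own. Each camera call takes 0.05 s, during which the arm holds its last target. There are 200 camera calls.

### The job

Load the drying station: stand every copper cup mouth down on the kiln shelf by hand, and carry each freshly enamelled disc on the lifting fork, kept level and never touched by the fingers, to the drying rack, leaving it balanced and centred on a domed post, one disc to a post. When all the cups and discs are in place press the timer's button fully in. Finish with the fork lying flat back on its cork mat, lined up with it, and leave the other things on the bench alone.

Things in the scene. Friction and masses are not known exactly. Their poses are not given: they have to be found in the camera images.
- fork: lifting fork, 220 g: flat 4 mm steel with an upright dark wood grip. Origin: underside, straight below the grip; x to the tines, z up. In mm: shank 22 wide, x -28 to 77; crossbar 50 wide, x 73 to 85; two tines x 85 to 155, each 8 wide at y +-21 (34 clear between). Grip block 56 (x) x 20 (y), z 30 to 74, centre x 0 z 52: pinch its flat sides. A disc is carried with its centre at x 120, on top (z 4)
- fork_mid (a point): middle of the fork's length on its underside (x 62.5 mm in the fork's frame)
- mat: cork mat on which the fork lies, 260 (x) x 120 (y) x 3 mm, fixed; origin under its centre, x along its length, towards which the fork's tines point at the start
- disc1: flat copper disc freshly coated with white enamel, 60 mm across, 4 mm thick, about 90 g; origin: centre of the underside, z up. At the start it lies on the stilt of the same number, up to about 4 mm off centre. Absent in some starts
- disc2: flat copper disc freshly coated with white enamel, 60 mm across, 4 mm thick, about 90 g; origin: centre of the underside, z up. At the start it lies on the stilt of the same number, up to about 4 mm off centre. Absent in some starts
- disc3: flat copper disc freshly coated with white enamel, 60 mm across, 4 mm thick, about 90 g; origin: centre of the underside, z up. At the start it lies on the stilt of the same number, up to about 4 mm off centre. Absent in some starts
- stilt1: steel stilt that holds a disc: round foot 48 mm wide and 6 mm high, stem 12 mm thick, head 21 mm wide with three points, 80 mm high in all, fixed; origin under its foot
- stilt2: steel stilt that holds a disc: round foot 48 mm wide and 6 mm high, stem 12 mm thick, head 21 mm wide with three points, 80 mm high in all, fixed; origin under its foot
- stilt3: steel stilt that holds a disc: round foot 48 mm wide and 6 mm high, stem 12 mm thick, head 21 mm wide with three points, 80 mm high in all, fixed; origin under its foot
- dome1_top (a point): crown (highest point, 90 mm above the bench) of one of the three posts of the drying rack: domed brass head 22 mm wide, 8 mm high, crown radius about 32 mm, on a 10 mm stem with a 24 mm foot; the posts stand 80 mm apart in a row along y of this frame, on a fixed white slab 100 (x) x 250 (y) x 12 mm centred under the middle post
- dome2_top (a point): crown (highest point, 90 mm above the bench) of one of the three posts of the drying rack: domed brass head 22 mm wide, 8 mm high, crown radius about 32 mm, on a 10 mm stem with a 24 mm foot; the posts stand 80 mm apart in a row along y of this frame, on a fixed white slab 100 (x) x 250 (y) x 12 mm centred under the middle post
- dome3_top (a point): crown (highest point, 90 mm above the bench) of one of the three posts of the drying rack: domed brass head 22 mm wide, 8 mm high, crown radius about 32 mm, on a 10 mm stem with a 24 mm foot; the posts stand 80 mm apart in a row along y of this frame, on a fixed white slab 100 (x) x 250 (y) x 12 mm centred under the middle post
- shelf: terracotta-coloured kiln shelf, bare slab 150 (x) x 200 (y) x 8 mm lying on the bench, fixed; origin under its centre
- cup1: small copper cup standing mouth down, straight round wall 44 mm wide up to 32 mm height, then a foot ring 30 mm wide on top, 36 mm high in all, about 90 g; origin: centre of the mouth (its underside as it stands), z up. Absent in some starts
- cup2: small copper cup standing mouth down, straight round wall 44 mm wide up to 32 mm height, then a foot ring 30 mm wide on top, 36 mm high in all, about 90 g; origin: centre of the mouth (its underside as it stands), z up. Absent in some starts
- cup3: small copper cup standing mouth down, straight round wall 44 mm wide up to 32 mm height, then a foot ring 30 mm wide on top, 36 mm high in all, about 90 g; origin: centre of the mouth (its underside as it stands), z up. Absent in some starts
- start (a joint): push button of the timer: 0 out, 0.006 m fully in; springs back; 5 N pushes it fully in
- start_top (a point): centre of the top face of the push button (28 mm wide), pressed straight down; it sits in the middle of the top of a fixed grey timer box 70 x 70 x 45 mm
- tin: small round tin, 48 mm wide, 40 mm high; not part of the job, leave alone
- bench_block: steel bench block 60 x 60 x 22 mm; not part of the job, leave alone
- chaser: chasing punch lying flat, 98 mm long; not part of the job, leave alone

How it is judged:
By the outcome, as a careful person would: the job done as asked, in the order asked, and still so for the second after the job is handed in, with the robot touching nothing.
Of disc1, disc2, disc3 only 2 to 3 are there at a start; the rules pass over those that are not, and their reading is None.
Of cup1, cup2, cup3 only 2 to 3 are there at a start; the rules pass over those that are not, and their reading is None.
At some moment in a run one of cup1, cup2, cup3 may be knocked a few centimetres aside while the robot is not near it.
It also fails if it takes over 210 s, if anything falls off the work surface, if the arm or the gripper's body presses on something with over 40 N, if the wrist force passes 120 N, or if a joint passes its speed limit or range.

## Working session

There is one attempt and no reset: what is moved stays moved. The work goes in short steps, each a Python script; the robot and the scene stay as the last script left them, time stands still between calls to the robot, and variables do not carry over. Pictures are saved under pics/ and viewed, at most 14 in all, crops included, and the job is handed in when it is done.

```bash
ls; mkdir -p pics
python3 - <<'E'
from rig import arm
import cv2, numpy as np
np.set_printoptions(precision=4,suppress=True)
for n in("scene","top","wrist"):
    im=arm.camera(n); cv2.imwrite(f"pics/{n}0.png",im[:,:,::-1]); print(n,arm.camera_params(n))
print(arm.sense())
E
```

```text
pics
rig.py
scene {'K': array([[485.3994,   0.    , 288.5305],
       [  0.    , 485.3994, 203.2431],
       [  0.    ,   0.    ,   1.    ]]), 'dist': array([-0.0032,  0.    ,  0.    ,  0.    ,  0.    ]), 'position': array([ 1.4444, -0.0249,  0.8117]), 'rotation': array([[ 0.0499,  0.6166, -0.7857],
       [ 0.9987, -0.0331,  0.0375],
       [-0.0028, -0.7866, -0.6175]])}
top {'K': array([[459.9288,   0.    , 277.5112],
       [  0.    , 459.9288, 215.8356],
       [  0.    ,   0.    ,   1.    ]]), 'dist': array([-0.1586,  0.    ,  0.    ,  0.    ,  0.    ]), 'position': array([0.2547, 0.0041, 1.3905]), 'rotation': array([[ 0.0592, -0.9774,  0.203 ],
       [-0.9982, -0.0572,  0.0161],
       [-0.0041, -0.2036, -0.979 ]])}
wrist {'K': array([[355.3748,   0.    , 274.7659],
       [  0.    , 355.3748, 209.5519],
       [  0.    ,   0.    ,   1.    ]]), 'dist': array([-0.0173,  0.    ,  0.    ,  0.    ,  0.    ]), 'tool_from_camera': array([[-0.0006, -0.955 , -0.2967,  0.0763],
       [ 1.    , -0.0011,  0.0013, -0.0001],
       [-0.0016, -0.2967,  0.955 , -0.135 ],
       [ 0.    ,  0.    ,  0.    ,  1.    ]])}
{'time_s': 0.15, 'joint_pos': array([ 1.2661,  0.4693, -0.0486,  1.5334,  0.0241,  1.141 , -0.0823]), 'qd': array([-0.0009, -0.0006, -0.0008, -0.0033, -0.0002, -0.002 ,  0.0009]), 'joint_efforts': array([ -0.    , -51.0766,  -0.0471, -23.798 ,   0.0107,   0.0054,
         0.    ]), 'position': array([ 0.1837, -0.6491,  0.2385]), 'tcp_rot': array([[ 0.9622,  0.2724, -0.0004],
       [ 0.2724, -0.9622,  0.0014],
       [-0.    , -0.0015, -1.    ]]), 'wrist_force': array([ 0.7587, -0.6711,  0.7528]), 'ft_torque': array([-0.0314, -0.0333,  0.0112]), 'gripper_force': 0.0, 'finger_gap': 0.08584777557789634}
```

View pics/top0.png

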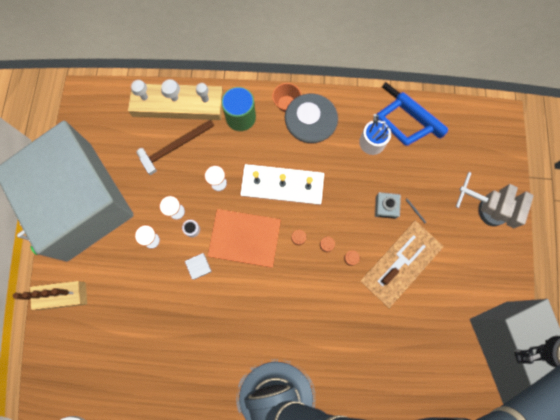

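View pics/scene0.png

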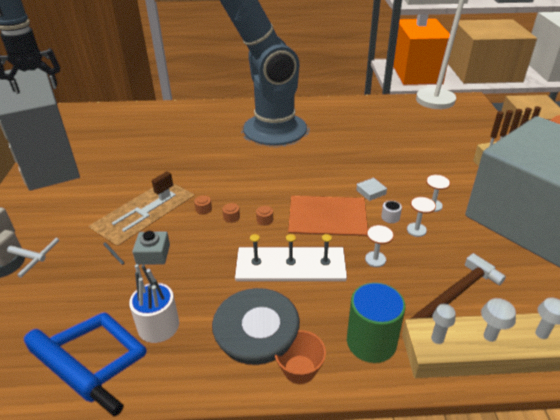

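```bash
cat > h.py <<'E'
from rig import arm
import cv2, numpy as np
np.set_printoptions(precision=4,suppress=True)
def campose(n,st=None):
    p=arm.camera_params(n)
    if n!="wrist": return p["K"],p["dist"],p["position"],p["rotation"]
    st=st or arm.sense(); T=p["tool_from_camera"]; R=st["tcp_rot"]
    return p["K"],p["dist"],st["position"]+R@T[:3,3],R@T[:3,:3]
def ray(c,uv):
    K,d,t,R=c
    q=cv2.undistortPoints(np.array([[uv]],float),K,d)[0,0]
    v=R@np.array([q[0],q[1],1]); return t,v/np.linalg.norm(v)
def tri(obs):
    A=0;b=0
    for c,uv in obs:
        o,v=ray(c,uv);M=np.eye(3)-np.outer(v,v);A=A+M;b=b+M@o
    X=np.linalg.solve(A,b)
    r=[np.linalg.norm(np.cross(ray(c,uv)[1],X-c[2])) for c,uv in obs]
    return X,max(r)
def onz(c,uv,z):
    o,v=ray(c,uv);return o+v*(z-o[2])/v[2]
def proj(c,X):
    K,d,t,R=c
    return cv2.projectPoints(np.atleast_2d(X).astype(float),cv2.Rodrigues(R.T)[0],-R.T@t,K,d)[0][:,0]
def down(a):  # tool down, tool x axis at world yaw a
    c,s=np.cos(a),np.sin(a); return np.array([[c,s,0],[s,-c,0],[0,0,-1.]])
def snap(name):
    c=campose("wrist");im=arm.camera("wrist");cv2.imwrite(f"pics/{name}.png",im[:,:,::-1])
    np.save(f"pics/{name}.npy",np.array([c[2],*c[3]]));return c,im
def load(name):
    p=arm.camera_params("wrist");a=np.load(f"pics/{name}.npy")
    return (p["K"],p["dist"],a[0],a[1:]),cv2.imread(f"pics/{name}.png")[:,:,::-1]
E
python3 - <<'E'
from h import *
T=campose("top");S=campose("scene")
for n,a,b in [("discA",(215,175),(380,236)),("discB",(172,206),(423,205)),("discC",(147,235),(437,183)),
 ("domeL",(256,174),(326,238)),("domeM",(282,177),(291,238)),("domeR",(309,180),(255,238)),
 ("cupA",(299,237),(265,212)),("cupB",(327,244),(231,209)),("cupC",(352,258),(203,202)),("btn",(390,203),(150,236)),("tin",(190,227),(392,206)),("block",(198,266),(372,187)),("grip",(390,276),(163,183)),("shelf",(244,238),(328,215)),("mat",(402,263),(144,213))]:
    print(n,*tri([(T,a),(S,b)]))
for uv in [(215,210),(280,217),(273,265),(208,259)]: print("shelf",onz(T,uv,.008))
for uv in [(416,222),(443,243),(390,304),(362,282)]: print("mat",onz(T,uv,.003))
for uv in [(245,165),(325,172),(322,203),(241,195)]: print("slab",onz(T,uv,.012))
E
```

```text
discA [0.6404 0.2196 0.0772] 0.0001280023037954689
discB [0.5385 0.3416 0.0801] 0.0032292980040638406
discC [0.4474 0.4054 0.0782] 0.0010819747442052682
domeL [0.6481 0.0965 0.0841] 0.00024379639996601504
domeM [0.6435 0.0189 0.0836] 0.00038314872515441756
domeR [ 0.639  -0.0612  0.0834] 0.0003264274990313027
cupA [ 0.4767 -0.0405  0.0251] 0.001246556852870766
cupB [ 0.4602 -0.1268  0.0255] 8.803976182076499e-05
cupC [ 0.4225 -0.2032  0.0223] 0.0006067190222529997
btn [ 0.5899 -0.3077  0.0572] 0.0012950320628659197
tin [0.4854 0.2867 0.0379] 0.0005156729579643753
block [0.372  0.2571 0.0162] 0.0008394221271342046
grip [ 0.3717 -0.3118  0.052 ] 0.0013209431104760723
shelf [0.4677 0.1253 0.0005] 1.8470146247050336e-05
mat [ 0.4192 -0.3645 -0.0109] 0.0005506083575518455
shelf [0.5484 0.2208 0.008 ]
shelf [0.5381 0.019  0.008 ]
shelf [0.3897 0.0315 0.008 ]
shelf [0.3957 0.2291 0.008 ]
mat [ 0.5479 -0.4049  0.003 ]
mat [ 0.4863 -0.4914  0.003 ]
mat [ 0.2919 -0.3266  0.003 ]
mat [ 0.3538 -0.2394  0.003 ]
slab [0.6974 0.1385 0.012 ]
slab [ 0.6891 -0.1134  0.012 ]
slab [ 0.5888 -0.1077  0.012 ]
slab [0.5996 0.1435 0.012 ]
```

Run:
```python
from h import *
for n,p,y in [("a0",(.55,-.24,.28),0),("b0",(.58,.17,.30),0),("b1",(.48,.17,.30),np.pi),("a1",(.45,-.24,.28),np.pi)]:
    arm.movep(np.array(p),down(y)); arm.sleep(.15); snap(n)
print(arm.sense()["time_s"])
a=[cv2.imread(f"pics/{n}.png") for n in("a0","a1","b0","b1")]
m=np.vstack([np.hstack(a[:2]),np.hstack(a[2:])]);cv2.imwrite("pics/m.png",cv2.resize(m,(800,600),interpolation=cv2.INTER_AREA))
```

```text
8.4417
```

View pics/m.png

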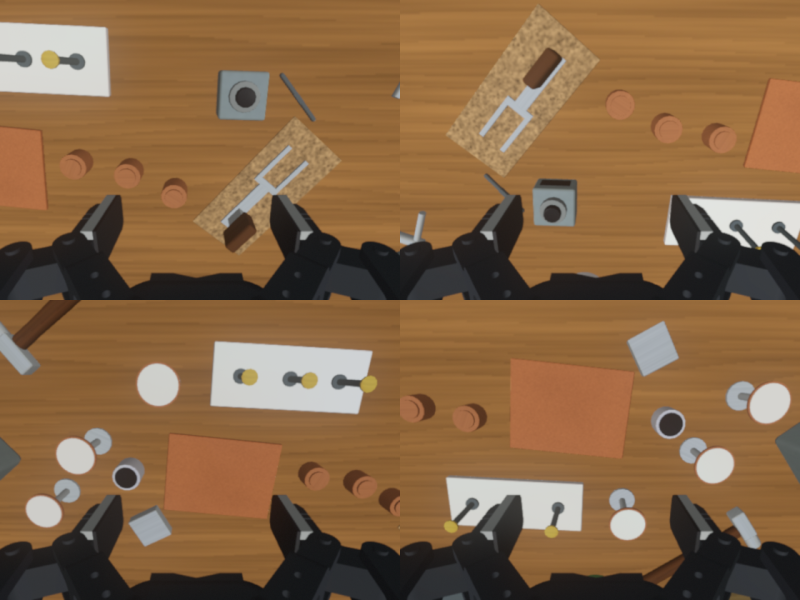

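```bash
cat > fit.py <<'E'
from h import *
from scipy.optimize import least_squares
t=np.linspace(0,2*np.pi,40)
def circ(r,z): return np.c_[r*np.cos(t),r*np.sin(t),0*t+z]
MOD={"disc":circ(.030,0),"dome":np.r_[circ(.011,-.008),circ(.0102,-.0065),circ(.006,-.002),circ(0,0)],
     "cup":np.r_[circ(.022,0),circ(.022,.032),circ(.015,.036)],"btn":circ(.014,0)}
def mask(im,kind):
    h=cv2.cvtColor(np.ascontiguousarray(im),cv2.COLOR_RGB2HSV).astype(int);H,S,V=h[...,0],h[...,1],h[...,2]
    if kind=="disc": m=(S<45)&(V>185)
    elif kind=="dome": m=(H>19)&(H<32)&(S>90)&(V>120)
    else: m=(im[...,0].astype(int)-im[...,1]>68)&(V>110)&(H<12)
    return m.astype(np.uint8)
def blob(im,kind,uv,rad=45):
    m=mask(im,kind); m=cv2.morphologyEx(m,cv2.MORPH_OPEN,np.ones((3,3)))
    n,l,s,c=cv2.connectedComponentsWithStats(m)
    g=[i for i in range(1,n) if s[i,4]>60 and np.linalg.norm(c[i]-uv)<rad]
    if not g: return None
    i=min(g,key=lambda i:np.linalg.norm(c[i]-uv))
    if s[i,0]<=1 or s[i,1]<=1 or s[i,0]+s[i,2]>=559: return None
    return c[i],s[i,4],(l==i)
def hullc(c,P):
    h=cv2.convexHull(proj(c,P).astype(np.float32));M=cv2.moments(h)
    return np.array([M["m10"],M["m01"]])/M["m00"],M["m00"]
def fit(kind,X0,views,zfix=False):
    obs=[]
    for c,im in views:
        uv,a0=hullc(c,MOD[kind]+X0)
        b=blob(im,kind,uv,max(25,.5*np.sqrt(a0)))
        if b is not None and .75<b[1]/a0<1.3: obs.append((c,b[0],b[1]/a0))
    if not obs: return None,[],0
    X0=np.array(X0,float)
    f=(lambda p:np.concatenate([hullc(c,MOD[kind]+np.r_[p[:2],X0[2] if zfix else p[2]])[0]-u for c,u,_ in obs]))
    r=least_squares(f,X0,x_scale=.01,diff_step=1e-4) if not zfix else least_squares(f,X0[:2],diff_step=1e-4)
    return (np.r_[r.x[:2],X0[2]] if zfix else r.x),[round(o[2],2) for o in obs],np.abs(r.fun).max()
E
python3 - <<'E'
from fit import *
V={n:load(n) for n in("a0","a1","b0","b1")}
for kind,n,X in [("disc","A",(.640,.220,.084)),("disc","B",(.5385,.3416,.084)),("disc","C",(.447,.405,.084)),
 ("dome","L",(.648,.0965,.09)),("dome","M",(.6435,.019,.09)),("dome","R",(.639,-.061,.09)),
 ("cup","A",(.477,-.0405,0)),("cup","B",(.460,-.127,0)),("cup","C",(.4225,-.203,0))]:
    x,o,r=fit(kind,X,V.values())
    print(kind,n,x,o,r)
    for k in V:
        x,o,r=fit(kind,X,[V[k]],True)
        if x is not None: print("   ",k,x[:2],o)
E
```

```text
disc A [0.6391 0.2195 0.0849] [np.float64(0.84), np.float64(0.86)] 0.09212206521954158
    b0 [0.6391 0.2197] [np.float64(0.84)]
    b1 [0.6397 0.2195] [np.float64(0.86)]
disc B [0.5388 0.345  0.0848] [np.float64(0.84), np.float64(0.85)] 0.11458699254745852
    b0 [0.5385 0.3455] [np.float64(0.84)]
    b1 [0.5391 0.3453] [np.float64(0.85)]
disc C [0.447  0.4088 0.0846] [np.float64(0.85), np.float64(0.85)] 0.14032117850597814
    b0 [0.4465 0.4094] [np.float64(0.85)]
    b1 [0.447  0.4091] [np.float64(0.85)]
dome L [0.6492 0.098  0.0964] [np.float64(0.91), np.float64(1.05)] 0.4635260971228661
    b0 [0.6491 0.0971] [np.float64(0.91)]
    b1 [0.6537 0.0961] [np.float64(1.05)]
dome M [0.6446 0.0161 0.0912] [np.float64(0.9)] 4.2906521002805675e-06
    b0 [0.6446 0.0156] [np.float64(0.9)]
dome R [ 0.6405 -0.0627  0.0958] [np.float64(0.97), np.float64(1.06), np.float64(1.07)] 0.17576773702106152
    a0 [ 0.6408 -0.0596] [np.float64(0.97)]
    b0 [ 0.6401 -0.0666] [np.float64(1.06)]
    b1 [ 0.6445 -0.0664] [np.float64(1.07)]
cup A None [] 0
cup B None [] 0
cup C None [] 0
```

Run:
```python
from fit import *
V={n:load(n) for n in("a0","a1","b0","b1")}
c,im=V["a0"]
h=cv2.cvtColor(np.ascontiguousarray(im),cv2.COLOR_RGB2HSV)
for X in [(.477,-.0405,.036),(.460,-.127,.036),(.477,-.0405,.016),(.452,-.0405,.016),(.47,.04,.008),(.477,-.0815,.0),(.44,-.1,0),(.45,-.3,.003)]:
    u=proj(c,X)[0].round().astype(int); print(X,u,im[u[1],u[0]],h[u[1],u[0]])
for k in ["a0","a1","b0"]:
    c,im=V[k];cv2.imwrite("pics/t.png",0)if 0 else None
crop=lambda k,x,y,w,hh,s:cv2.resize(cv2.imread(f"pics/{k}.png")[y:y+hh,x:x+w],None,fx=s,fy=s,interpolation=cv2.INTER_CUBIC)
A=crop("a0",60,180,240,120,1.65);B=crop("a1",20,0,260,260,1.52);C=crop("b0",320,60,230,115,1.72)
L=np.zeros((600,400,3),np.uint8);L[:A.shape[0],:A.shape[1]]=A[:,:400];L[300:300+C.shape[0],:C.shape[1]]=C[:,:400]
R=np.zeros((600,400,3),np.uint8);R[:B.shape[0],:B.shape[1]]=B[:,:400]
cv2.imwrite("pics/c1.png",np.hstack([L,R]))
```

```text
(0.477, -0.0405, 0.036) [100 236] [165 109  71] [ 12 145 165]
(0.46, -0.127, 0.036) [176 250] [168 110  71] [ 12 147 168]
(0.477, -0.0405, 0.016) [107 230] [168 111  72] [ 12 146 168]
(0.452, -0.0405, 0.016) [110 249] [165 109  69] [ 13 148 165]
(0.47, 0.04, 0.008) [ 46 233] [178 111  70] [ 11 155 178]
(0.477, -0.0815, 0.0) [146 225] [147 103  57] [ 15 156 147]
(0.44, -0.1, 0) [164 253] [171 112  73] [ 12 146 171]
(0.45, -0.3, 0.003) [322 246] [155 110  61] [ 16 155 155]
```

View pics/c1.png

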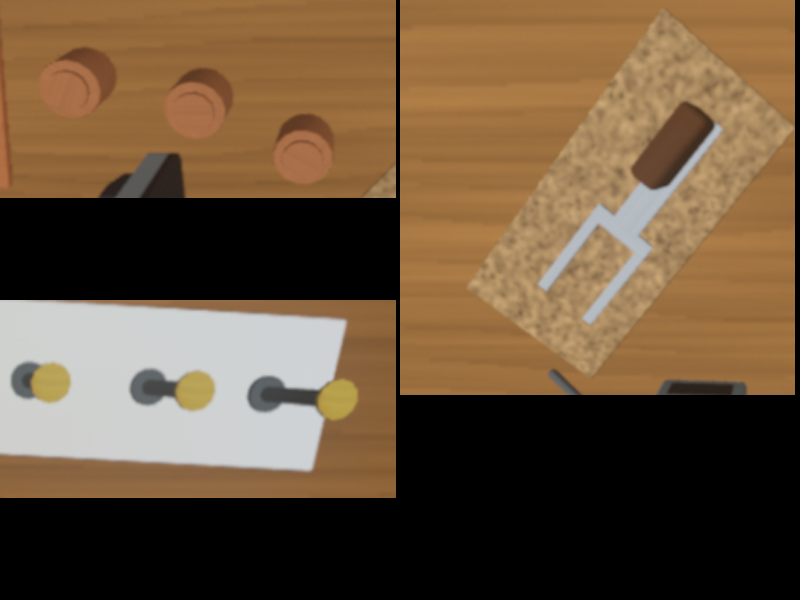

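```bash
cat >> fit.py <<'E'
MOD["cuptop"]=np.r_[circ(.022,.032),circ(.015,.036)]
_m=mask
def mask(im,kind):
    if kind!="cuptop": return _m(im,kind)
    r=im.astype(int);return ((r[...,0]>140)&(r[...,0]-r[...,1]>46)&(r[...,0]-r[...,1]>1.15*(r[...,1]-r[...,2]))).astype(np.uint8)
E
python3 - <<'E'
from fit import *
V={n:load(n) for n in("a0","a1","b0","b1")}
for n,X in [("A",(.468,-.0405,0)),("B",(.450,-.127,0)),("C",(.4125,-.203,0))]:
    x,o,r=fit("cuptop",X,V.values()); print(n,x,o,r)
    for k in V:
        x,o,r=fit("cuptop",X,[V[k]],True)
        if x is not None: print("   ",k,x[:2],o)
for k in("a0","a1","b1"):
    cv2.imwrite(f"pics/mk_{k}.png",mask(V[k][1],"cuptop")*255)
    n,l,s,c=cv2.connectedComponentsWithStats(cv2.morphologyEx(mask(V[k][1],"cuptop"),cv2.MORPH_OPEN,np.ones((3,3))))
    print(k,[(c[i].round(1),s[i,4]) for i in range(1,n) if s[i,4]>300])
E
```

```text
A [ 0.478  -0.0415  0.0005] [np.float64(0.99), np.float64(0.97), np.float64(0.93), np.float64(0.91)] 0.42181061889795046
    a0 [ 0.4782 -0.0409] [np.float64(0.99)]
    a1 [ 0.4779 -0.0416] [np.float64(0.97)]
    b0 [ 0.4772 -0.0417] [np.float64(0.93)]
    b1 [ 0.4782 -0.0418] [np.float64(0.91)]
B [ 0.4616 -0.1281  0.001 ] [np.float64(1.01), np.float64(0.97), np.float64(0.91)] 0.433765189505408
    a0 [ 0.4617 -0.1277] [np.float64(1.01)]
    a1 [ 0.4617 -0.128 ] [np.float64(0.97)]
    b0 [ 0.4606 -0.129 ] [np.float64(0.91)]
C [ 0.4245 -0.2033  0.0001] [np.float64(1.0), np.float64(0.97)] 0.05481927850959778
    a0 [ 0.4245 -0.2033] [np.float64(1.0)]
    a1 [ 0.4245 -0.2034] [np.float64(0.97)]
a0 [(array([ 30.5, 236.8]), np.int32(6880)), (array([101.5, 233.6]), np.int32(1020)), (array([177.5, 246.6]), np.int32(1006)), (array([243.1, 275.2]), np.int32(929))]
a1 [(array([527.9, 181.1]), np.int32(7916)), (array([308.1, 146.9]), np.int32(1324)), (array([375.4, 181.1]), np.int32(1209)), (array([451.1, 195.5]), np.int32(1154))]
b1 [(array([236.6, 151.1]), np.int32(20870)), (array([ 14.8, 152.6]), np.int32(972)), (array([ 91.1, 166.3]), np.int32(1044))]
```

```bash
cat > cups.py <<'E'
from fit import *
V={n:load(n) for n in("b0","b1")}
C=[]
for k,(c,im) in V.items():
    b=blob(im,"cuptop",proj(c,(.467,.125,.008))[0],60); C.append(onz(c,b[0],.008)[:2])
    q=cv2.minAreaRect(cv2.findContours(b[2].astype(np.uint8),0,2)[0][0])
    P=np.array([onz(c,p,.008) for p in cv2.boxPoints(q)]);print(k,C[-1],[np.linalg.norm(P[i]-P[i-1]).round(4) for i in range(4)])
sh=np.mean(C,0); yaw=-.05
print("shelf",sh)
R=down(np.pi/2+yaw)
sl=[sh+np.array([-np.sin(yaw),np.cos(yaw)])*d for d in(.062,0,-.062)]
if __name__=="__main__":
  for X,s in zip([(.478,-.0415,0),(.4616,-.1281,0),(.4245,-.2033,0)],sl):
    arm.movep(np.array([X[0],X[1],.15]),R); arm.command_gripper(.085)
    c,im=snap("cup"); x,o,r=fit("cuptop",X,[(c,im)],True); print(X,x,o)
    if x is None or np.linalg.norm(x[:2]-X[:2])>.006: print("moved?");break
    arm.move_l(np.array([x[0],x[1],.012]),feed=.15)
    arm.command_gripper(.02,40); g=arm.sense()
    print("gap",g["finger_gap"],g["gripper_force"])
    if g["finger_gap"]<.04: break
    arm.move_l(np.array([x[0],x[1],.08]),feed=.25)
    arm.move_l(np.array([s[0],s[1],.06]),feed=.3)
    f=arm.move_l(np.array([s[0],s[1],.018]),feed=.06,until_force=6); print("down",f,arm.sense()["position"])
    arm.command_gripper(.07); arm.move_l(np.array([s[0],s[1],.10]),feed=.25)
    print(arm.sense()["time_s"])
E
python3 cups.py
```

```text
b0 [0.4741 0.1247] [np.float64(0.219), np.float64(0.1498), np.float64(0.1986), np.float64(0.1534)]
b1 [0.4641 0.1238] [np.float64(0.2211), np.float64(0.1513), np.float64(0.1997), np.float64(0.1525)]
shelf [0.4691 0.1243]
(0.478, -0.0415, 0) [ 0.478  -0.0408  0.    ] [np.float64(0.95)]
gap 0.04294840948639764 40.14944851398468
down True [0.4717 0.1855 0.0202]
14.8
(0.4616, -0.1281, 0) [ 0.4617 -0.1277  0.    ] [np.float64(0.96)]
gap 0.04304101451474602 40.15585720539093
down True [0.4685 0.1237 0.0201]
20.7917
(0.4245, -0.2033, 0) None []
moved?
```

Run:
```python
from fit import *
arm.movep(np.array([.50,-.15,.28]),down(np.pi/2)); c,im=snap("cup3")
n,l,s,ce=cv2.connectedComponentsWithStats(cv2.morphologyEx(mask(im,"cuptop"),cv2.MORPH_OPEN,np.ones((3,3))))
for i in range(1,n):
    if s[i,4]>300: print(ce[i],s[i,4],onz(c,ce[i],.033))
```

```text
[162.4926 206.0248] 1088 [ 0.3724 -0.1894  0.033 ]
```

View pics/cup3.png

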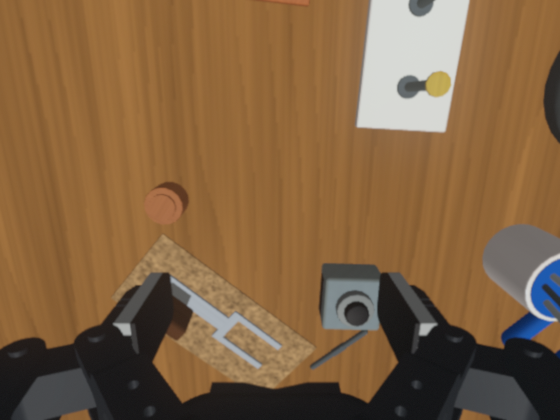

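Run:
```python
from fit import *
c,im=load("cup3"); x,o,r=fit("cuptop",(.372,-.189,0),[(c,im)],True); print(x,o)
from scipy.spatial.transform import Rotation as Ro
for y in np.radians([63,90,0,-27,153,120,30]):
  for t in (0,):
    print(np.degrees(y).round(),[arm.inverse_kinematics(np.array([x[0],x[1],z]),down(y)) is not None for z in(.012,.05,.09)])
```

```text
[ 0.3721 -0.1901  0.    ] [np.float64(0.95)]
63.0 [True, True, True]
90.0 [True, True, True]
0.0 [True, True, True]
-27.0 [True, True, True]
153.0 [True, True, True]
120.0 [True, True, True]
30.0 [True, True, True]
```

Run:
```python
from fit import *
import cups
R=cups.R; X=np.array([.3721,-.1901,0]); s=cups.sl[2]
arm.movep(np.array([X[0],X[1],.14]),R); arm.command_gripper(.085)
c,im=snap("cup3b"); x,o,r=fit("cuptop",X,[(c,im)],True); print(x,o)
assert x is not None and np.linalg.norm(x-X)<.006
arm.move_l(np.array([x[0],x[1],.013]),feed=.15)
arm.command_gripper(.02,40); g=arm.sense(); print("gap",g["finger_gap"])
assert g["finger_gap"]>.04
arm.move_l(np.array([x[0],x[1],.08]),feed=.2)
arm.move_l(np.array([s[0],s[1],.06]),feed=.25)
f=arm.move_l(np.array([s[0],s[1],.019]),feed=.06,until_force=6); print("down",f,arm.sense()["position"])
arm.command_gripper(.07); arm.move_l(np.array([s[0],s[1],.10]),feed=.25); arm.command_gripper(.085)
for n,p,y in [("r0",(.668,.017,.28),0),("r1",(.62,.017,.28),np.pi),("f0",(.42,-.36,.27),np.pi*.78)]:
    arm.movep(np.array(p),down(y)); arm.sleep(.15); snap(n)
print(arm.sense()["time_s"])
V=[load("r0"),load("r1")]
for n,X in [("L",(.649,.097,.09)),("M",(.6445,.0165,.09)),("R",(.6405,-.0625,.09))]:
    x,o,r=fit("dome",X,V); print(n,x,o,r)
    for v in V: print("  ",fit("dome",X,[v],True)[:2])
m=np.hstack([cv2.imread(f"pics/{k}.png") for k in("r0","f0")]);cv2.imwrite("pics/m2.png",cv2.resize(m,(800,300),interpolation=cv2.INTER_AREA))
```

```text
b0 [0.4741 0.1247] [np.float64(0.219), np.float64(0.1498), np.float64(0.1986), np.float64(0.1534)]
b1 [0.4641 0.1238] [np.float64(0.2211), np.float64(0.1513), np.float64(0.1997), np.float64(0.1525)]
shelf [0.4691 0.1243]
[ 0.3725 -0.1896  0.    ] [np.float64(0.97)]
gap 0.042774362044814114
down True [0.4653 0.0619 0.0212]
34.775
L [0.6492 0.0977 0.0945] [np.float64(0.91), np.float64(0.92)] 0.15543000617617508
   (array([0.6479, 0.099 , 0.09  ]), [np.float64(0.91)])
   (array([0.6506, 0.0987, 0.09  ]), [np.float64(0.92)])
M [0.6448 0.0178 0.0945] [np.float64(0.91), np.float64(0.9)] 0.03248531407541577
   (array([0.6435, 0.0178, 0.09  ]), [np.float64(0.91)])
   (array([0.6462, 0.0178, 0.09  ]), [np.float64(0.9)])
R [ 0.6404 -0.062   0.0952] [np.float64(0.92), np.float64(0.91)] 0.016007131275330266
   (array([ 0.6388, -0.0633,  0.09  ]), [np.float64(0.92)])
   (array([ 0.642 , -0.0633,  0.09  ]), [np.float64(0.91)])
```

View pics/m2.png

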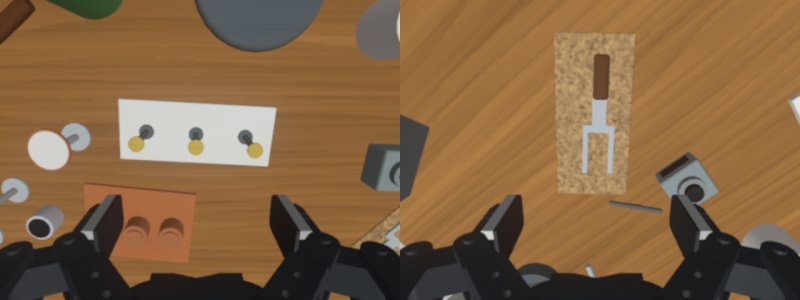

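```bash
cat > fork.py <<'E'
from fit import *
def steel(im):
    h=cv2.cvtColor(np.ascontiguousarray(im),cv2.COLOR_RGB2HSV).astype(int); return (h[...,1]<70)&(h[...,2]>110)
def forkpose(v,o,yaw,z=.007):
    c,im=v; ys,xs=np.nonzero(steel(im)); K,d,t,R=c
    q=cv2.undistortPoints(np.c_[xs,ys].astype(float)[:,None],K,d)[:,0]; r=np.c_[q,np.ones(len(q))]@R.T
    P=(t+r*((z-t[2])/r[:,2])[:,None])[:,:2]; o=np.array(o,float)
    px=(c[2][2]-z)/K[0,0]
    for _ in range(30):
        e=np.array([np.cos(yaw),np.sin(yaw)]);n=np.array([-e[1],e[0]])
        L=np.c_[(P-o)@e,(P-o)@n]
        T=L[(L[:,0]>.09)&(L[:,0]<.165)&(np.abs(L[:,1])<.032)]   # tines
        a=[np.polyfit(T[s,0],T[s,1],1) for s in(T[:,1]>0,T[:,1]<0)]
        yaw+=np.arctan((a[0][0]+a[1][0])/2)*.8
        mid=sum(np.polyval(k,.12) for k in a)/2; sp=np.polyval(a[0],.12)-np.polyval(a[1],.12)
        tip=np.percentile(T[:,0],99.3)+0*px
        C=L[(np.abs(L[:,1])<.014)&(L[:,0]>.03)&(L[:,0]<.12)]; cb=np.percentile(C[:,0],99.5) # crossbar front edge
        A=len(T)*1.0
        o=o+e*((tip-.155)+(cb-.085))/2*.8+n*mid*.8
    return o,yaw,sp,tip-cb
def mat(v,z=.003):
    c,im=v
    h=cv2.cvtColor(np.ascontiguousarray(im),cv2.COLOR_RGB2HSV).astype(int)
E
python3 - <<'E'
from fork import *
for k in("f0","a1"):
    o,y,sp,dx=forkpose(load(k),(.372,-.312),-.68); print(k,o,np.degrees(y),sp,dx)
# grip block hull
t=.74
import itertools
B=np.array(list(itertools.product([-.028,.028],[-.01,.01],[.033,.077])))
for k in("f0","a1"):
    c,im=load(k);r=im.astype(int);u0=proj(c,(.372,-.312,.07))[0]
    m=((r.max(2)<115)&(r[...,0]-r[...,2]>22)).astype(np.uint8);m=cv2.morphologyEx(m,cv2.MORPH_OPEN,np.ones((3,3)))
    n,l,s,ce=cv2.connectedComponentsWithStats(m);i=min([i for i in range(1,n) if s[i,4]>200],key=lambda i:np.linalg.norm(ce[i]-u0))
    def H(p):
        cy,sy=np.cos(p[2]),np.sin(p[2]);return hullc(c,B@np.array([[cy,sy,0],[-sy,cy,0],[0,0,1]])+[p[0],p[1],0])
    f=least_squares(lambda p:H([*p,-.697])[0]-ce[i],[.372,-.312],diff_step=1e-4)
    print(k,"grip",f.x,s[i,4],H([*f.x,-.697])[1])
E
```

```text
f0 [ 0.3748 -0.3134] -41.18280171971769 0.041989029689699205 0.06999024785261929
a1 [ 0.3747 -0.3133] -41.22265570262644 0.04199000771635099 0.06991108367260332
f0 grip [ 0.3726 -0.311 ] 1301 1469.6044506321196
a1 grip [ 0.3721 -0.3111] 1486 1825.282099961245
```

Run:
```python
from fork import *
c,im=load("a1")
P=np.array([onz(c,((x-400)/1.52+20,y/1.52),.003) for x,y in [(663,10),(794,128),(594,376),(468,290)]])
print(P,P.mean(0)); 
d=lambda v:np.degrees(np.arctan2(v[1],v[0]))
print(d(P[2]-P[1]),d(P[3]-P[0]),d(P[0]-P[1])-90,d(P[3]-P[2])-90,[np.linalg.norm(P[i]-P[i-1]) for i in range(4)])
# segmentation
for k in("f0","a1"):
    c,im=load(k); b=cv2.GaussianBlur(im,(9,9),0).astype(int)
    q=np.array([proj(c,p)[0] for p in P])
    u=np.array([proj(c,x)[0] for x in [(.47,-.35,.003),(.35,-.34,.003)]]).round().astype(int)
    w=np.array([proj(c,x)[0] for x in [(.47,-.28,0),(.46,-.24,.0)]]).round().astype(int)
    print(k,q.round(),[b[y,x] for x,y in u],[b[y,x] for x,y in w])
```

```text
[[ 0.2832 -0.3243  0.003 ]
 [ 0.3596 -0.2344  0.003 ]
 [ 0.5539 -0.3991  0.003 ]
 [ 0.4806 -0.4919  0.003 ]] [ 0.4193 -0.3624  0.003 ]
-40.287880483149664 -40.331474742301886 -220.36927620812335 -218.32775630308984 [np.float64(0.258932013134653), np.float64(0.11795918620408889), np.float64(0.25472059217176796), np.float64(0.11822525573116303)]
f0 [[216.  46.]
 [329.  48.]
 [317. 269.]
 [223. 271.]] [array([172, 140, 100]), array([172, 140,  97])] [array([157, 112,  63]), array([164, 117,  66])]
a1 [[193.   7.]
 [279.  84.]
 [148. 247.]
 [ 65. 191.]] [array([170, 139,  98]), array([173, 141,  99])] [array([156, 111,  63]), array([163, 116,  65])]
```

Run:
```python
from fork import *
o,y,sp,dx=forkpose(load("a0"),(.3748,-.3133),-.719); print(o,np.degrees(y),sp,dx)
for k in("f0","a1"):
    c,im=load(k); b=cv2.GaussianBlur(im,(5,5),0).astype(int)
    m=((b[...,2]>80)&(b[...,0]-b[...,2]>30)).astype(np.uint8)
    m=cv2.morphologyEx(m,cv2.MORPH_OPEN,np.ones((7,7)));n,l,s,ce=cv2.connectedComponentsWithStats(m)
    i=1+np.argmax(s[1:,4]);ct=max(cv2.findContours((l==i).astype(np.uint8),0,1)[0],key=cv2.contourArea)[:,0]
    W=np.array([onz(c,p,.003)[:2] for p in cv2.convexHull(ct)[:,0].astype(float)])
    r=cv2.minAreaRect((W*1000).astype(np.float32)); print(k,s[i],r)
```

```text
[ 0.3748 -0.3124] -41.4472635968247 0.0418278549503837 0.06915266710634307
f0 [  215    46   114   226 19906] ((418.55120849609375, -363.7132568359375), (119.74234008789062, 259.3754577636719), 49.338966369628906)
a1 [   66    10   211   236 19549] ((418.4763488769531, -363.740966796875), (120.5396499633789, 260.2377014160156), 49.242591857910156)
```

Run:
```python
from fork import *
o=np.array([.3748,-.3130]);R=down(np.radians(-41.25))
arm.command_gripper(.085)
arm.movep(np.array([*o,.15]),R)
f=arm.move_l(np.array([*o,.044]),feed=.12,until_force=8);print("touch",f,arm.sense()["position"])
assert not f
arm.command_gripper(0.01,100); s=arm.sense(); print(s["finger_gap"],s["gripper_force"],s["wrist_force"])
arm.move_l(np.array([*o,.20]),feed=.12); arm.sleep(.3); s=arm.sense();print(s["position"],s["wrist_force"],s["ft_torque"],s["time_s"])
snap("held")
```

```text
touch False [ 0.375  -0.3135  0.0445]
0.018727078747128232 97.63604879379272 [-0.2416  0.9945  4.586 ]
[ 0.3746 -0.313   0.1998] [ 0.3609 -0.0531 -0.9951] [-0.0211  0.0485 -0.0407] 40.35
```

View pics/held.png

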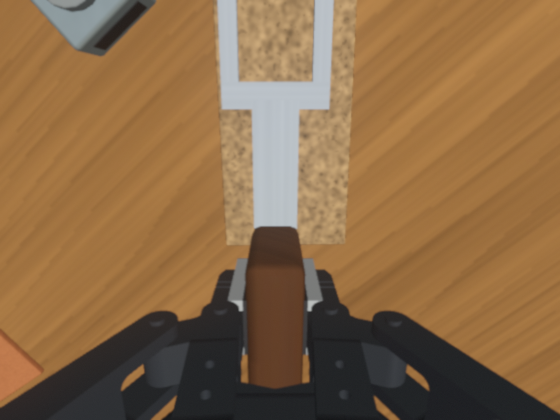

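```bash
cat >> fork.py <<'E'
def held(v):
    """fork in tool frame (tool x, tool y, tool z of underside, yaw, pitch) from wrist image"""
    c,im=v; p=arm.camera_params("wrist");T=p["tool_from_camera"];cc=(p["K"],p["dist"],T[:3,3],T[:3,:3])
    m=steel(im)
    def run(row):
        x=np.nonzero(m[row,190:360])[0]+190; return x.min(),x.max()+1.
    e=[]
    for row in(96,100): l,r=run(row);e+=[(l,row+.5,"L"),(r,row+.5,"R")]
    for row in(10,30,50,70):
        l,r=run(row);e+=[(l,row+.5,"L"),(r,row+.5,"R")]
    for col in(255,265,275,285,295): 
        y=np.nonzero(m[60:100,col])[0]+60; e.append((col+.5,float(y.min()),"F"))
    for col in(230,238,310,318):
        y=np.nonzero(m[85:125,col])[0]+85; e.append((col+.5,y.max()+1.,"B"))
    q=cv2.undistortPoints(np.array([(a,b) for a,b,_ in e])[:,None],cc[0],cc[1])[:,0]
    V=np.c_[q,np.ones(len(q))]@cc[3].T
    def res(g):
        x0,y0,z0,yaw,pit=g; out=[]
        ex=np.array([np.cos(yaw)*np.cos(pit),np.sin(yaw),np.sin(pit)]);ey=np.array([-np.sin(yaw),np.cos(yaw),0]);ez=np.cross(ex,ey)
        O=np.array([x0,y0,z0])-.004*ez   # top face, tool z points down
        for v_,(_,_,k) in zip(V,e):
            s=((O-cc[2])@ez)/(v_@ez);P=cc[2]+s*v_-O;a,b=P@ex,P@ey
            out.append({"L":b+.025,"R":b-.025,"F":a-.085,"B":a-.073}[k]*1e3)
        return np.r_[out,(pit/.02)]
    r=least_squares(res,[0,0,.041,0,0],x_scale=[.01,.01,.01,.01,.01]);return r.x,np.abs(r.fun).max()
E
python3 - <<'E'
from fork import *
print(held(load("held")))
E
```

```text
(array([-0.0012, -0.0002,  0.0383,  0.0015,  0.0005]), np.float64(0.3426138323224248))
```

```bash
cat > disc.py <<'E'
from fork import *
FX=.1195; DZ=.0412-.004      # disc centre ahead of TCP ; TCP above fork top
def tcp(p,a,top,back=0,off=(0,0)):
    e=np.array([np.cos(a),np.sin(a)]);n=np.array([-e[1],e[0]])
    h=np.array(p[:2])-e*(FX+off[0]+back)-n*off[1]; return np.array([*h,top+DZ])
def grab(p,a,so=.08):
    R=down(a)
    arm.move_l(tcp(p,a,.16,so),R,feed=.22); f0=arm.sense()["wrist_force"][2]
    arm.move_l(tcp(p,a,.0735,so),feed=.12)
    arm.move_l(tcp(p,a,.0735),feed=.08)
    arm.move_l(tcp(p,a,.090),feed=.03)
    arm.move_l(tcp(p,a,.15),feed=.1); arm.sleep(.4)
    print("load",arm.sense()["wrist_force"][2]-f0,arm.sense()["time_s"])
def carry(p,a,d,ad,off=(0,0)):
    arm.move_l(tcp(d,ad,.15,0,off),down(ad),feed=.15)
def place(d,ad,off=(0,0)):
    arm.move_l(tcp(d,ad,.096,0,off),feed=.08)
    arm.sleep(.2); arm.move_l(tcp(d,ad,.082,0,off),feed=.02); arm.sleep(.3)
    arm.move_l(tcp(d,ad,.082,.08,off),feed=.08)
    arm.move_l(tcp(d,ad,.15,.08,off),feed=.15); print("t",arm.sense()["time_s"])
A=np.array([.6391,.2195]);B=np.array([.5388,.3450]);C=np.array([.4470,.4088])
L=np.array([.6492,.0977]);M=np.array([.6448,.0178]);Rr=np.array([.6404,-.0620]);AD=np.radians(-3.15)
aA=np.radians(19);aB=np.radians(33);aC=np.radians(88)
E
python3 - <<'E'
from disc import *
for p,a in((A,aA),(B,aB),(C,aC),(L,AD),(M,AD),(Rr,AD)):
    print([arm.inverse_kinematics(tcp(p,a,z,b),down(a)) is not None for z,b in((.16,.08),(.0735,.08),(.0735,0))])
o=np.array([.3748,-.3130]);arm.move_l(np.array([.45,0,.20]),down(0),feed=.25)
grab(A,aA); snap("d1"); print(arm.sense()["position"],arm.sense()["tcp_rot"][:,2])
try: print(held(load("d1")))
except Exception as e: print(e)
E
```

```text
[True, True, True]
[True, True, True]
[True, True, True]
[True, True, True]
[True, True, True]
[True, True, True]
load -0.9183009963665965 46.5583
[0.5261 0.1805 0.187 ] [-0.0002 -0.0003 -1.    ]
(array([ 0.0034,  0.0133,  0.0154, -0.1254,  0.0247]), np.float64(5.7373740236969715))
```

View pics/d1.png

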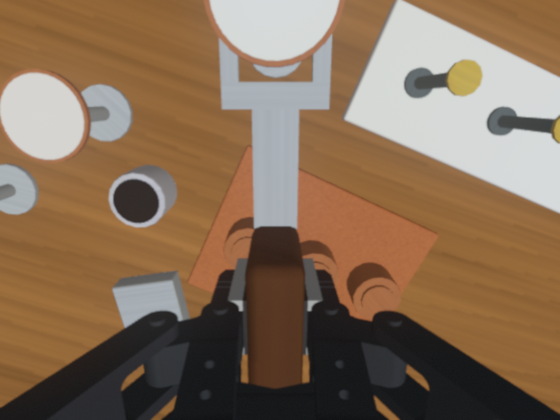

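```bash
cat >> disc.py <<'E'
def ondisc(v,z=.0303):
    c,im=v;p=arm.camera_params("wrist");T=p["tool_from_camera"];cc=(p["K"],p["dist"],T[:3,3],T[:3,:3])
    m=cv2.morphologyEx(_mk(im),cv2.MORPH_OPEN,np.ones((5,5)));m[120:]=0;m[:,:180]=0;m[:,370:]=0
    n,l,s,ce=cv2.connectedComponentsWithStats(m);i=1+np.argmax(s[1:,4])
    P=[]
    for x in range(s[i,0],s[i,0]+s[i,2]):
        y=np.nonzero(l[:,x]==i)[0]
        if y.max()>6: P.append(onz(cc,(x+0.,y.max()+.5),z)[:2])
    P=np.array(P); r=least_squares(lambda g:np.hypot(P[:,0]-g[0],P[:,1]-g[1])-.0278,[.12,0]);return r.x,np.abs(r.fun).max()
def _mk(im):
    h=cv2.cvtColor(np.ascontiguousarray(im),cv2.COLOR_RGB2HSV);return ((h[...,1]<40)&(h[...,2]>215)).astype(np.uint8)
E
python3 - <<'E'
from disc import *
print(ondisc(load("d1")), [tuple(load("d1")[1][y,275]) for y in (40,58,62,64,66,68)])
E
```

```text
(array([ 0.1214, -0.0001]), np.float64(0.0010473363335431127)) [(np.uint8(214), np.uint8(217), np.uint8(216)), (np.uint8(213), np.uint8(216), np.uint8(214)), (np.uint8(171), np.uint8(121), np.uint8(92)), (np.uint8(171), np.uint8(119), np.uint8(90)), (np.uint8(156), np.uint8(121), np.uint8(108)), (np.uint8(168), np.uint8(173), np.uint8(179))]
```

```bash
sed -i 's/h\[...,2\]>215/h[...,2]>203/' disc.py
python3 - <<'E'
from disc import *
print(ondisc(load("d1")))
carry(A,aA,L,AD); c,im=snap("d1c"); print(ondisc((c,im)))
place(L,AD); snap("p1"); print(arm.sense()["wrist_force"])
E
```

```text
(array([ 0.1208, -0.0001]), np.float64(0.00068681206106469))
(array([ 0.1208, -0.0003]), np.float64(0.0006405600624855984))
t 51.2417
[ 0.5507 -1.146  -2.2561]
```

View pics/p1.png

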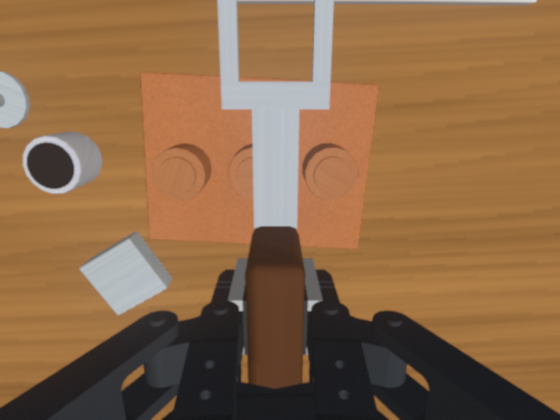

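Run:
```python
from disc import *
S=arm.camera("scene")
cv2.imwrite("pics/s1.png",cv2.resize(S[180:300,220:460,::-1],None,fx=3,fy=3,interpolation=cv2.INTER_CUBIC))
for n in("scene","top"):
    c=campose(n);im=arm.camera(n)
    b=blob(im,"disc",proj(c,(*L,.094))[0],12); print(n,b and (onz(c,b[0],.094),b[1],hullc(c,circ(.0278,0)+[*L,.094])[1]))
```

```text
scene (array([0.6509, 0.097 , 0.094 ]), np.int32(352), 331.4717603127938)
top None
```

View pics/s1.png

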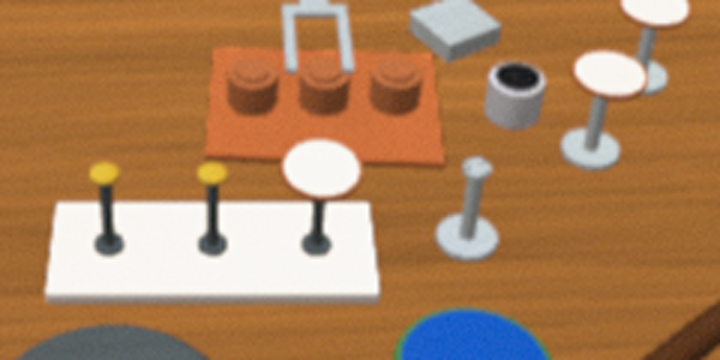

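```bash
cat >> disc.py <<'E'
def mom(m,scale=1):
    M=cv2.moments(m,m.ndim==2 and m.dtype==np.uint8);a=M["m00"]
    sx,sy,sxy=M["mu20"]/a,M["mu02"]/a,M["mu11"]/a
    return np.array([M["m10"]/a,M["m01"]/a,sx/np.sqrt(sx)*2,sy/np.sqrt(sy)*2,sxy/np.sqrt(np.sqrt(sx*sy))*2 if 0 else 2*sxy/np.sqrt(sx+sy)])
def tiltfit(X0,views,level=False,r=None):
    ob=[]
    for c,im in views:
        b=blob(im,"disc",proj(c,X0)[0],14)
        if b: ob.append((c,mom(b[2].astype(np.uint8))))
    def res(g):
        x,y,z,tx,ty,rr=g
        if level: tx=ty=0
        if r: rr=r
        P=circ(rr,0);P=P@cv2.Rodrigues(np.array([tx,ty,0.]))[0].T+[x,y,z]
        return np.concatenate([mom(proj(c,P)[:,None].astype(np.float32))-m for c,m in ob]+[[(tx)*.5,ty*.5]])
    s=least_squares(res,[*X0,0,0,.0278],x_scale=[.01,.01,.01,.1,.1,.01],diff_step=1e-4);return s.x,len(ob),np.abs(s.fun).max()
E
python3 - <<'E'
from disc import *
arm.move_l(np.array([.60,-.03,.25]),down(0),feed=.3);arm.move_l(np.array([.67,-.03,.25]),feed=.3);arm.sleep(.1);snap("q0")
arm.movep(np.array([.62,.23,.25]),down(np.pi));arm.sleep(.1);snap("q1");print(arm.sense()["time_s"])
V=[load(k) for k in("b0","b1")]
for X in(A,B,C): print(tiltfit((*X,.084),V))
W=[load("q0"),load("q1")]
print("on dome",tiltfit((*L,.094),W,r=.0278),tiltfit((*L,.094),W))
for X in(B,C): print(tiltfit((*X,.084),W))
for X in(M,Rr): print(fit("dome",(*X,.09),W))
E
```

```text
54.6667
(array([ 0.6392,  0.2195,  0.0846, -0.001 , -0.0109,  0.0276]), 2, np.float64(0.09170499539038701))
(array([ 0.5388,  0.3452,  0.0845, -0.    , -0.0135,  0.0276]), 2, np.float64(0.13288690121894575))
(array([0.4469, 0.409 , 0.0843, 0.005 , 0.0014, 0.0276]), 2, np.float64(0.15033853680329656))
on dome (array([ 0.6506,  0.0979,  0.0946, -0.0189,  0.0824,  0.0278]), 2, np.float64(0.251018507141179)) (array([0.6505, 0.0979, 0.0947, 0.    , 0.0756, 0.0276]), 2, np.float64(0.2792149711936709))
(array([ 0.5297,  0.5087, -0.3395,  0.    , -0.    ,  0.0666]), 1, np.float64(0.04008462820963521))
(array([0.447 , 0.4088, 0.084 , 0.    , 0.    , 0.0278]), 0, np.float64(0.0))
(array([0.6449, 0.0177, 0.0954]), [np.float64(0.93), np.float64(0.95)], np.float64(0.13638972884368172))
(array([ 0.6389, -0.0625,  0.0906]), [np.float64(0.93)], np.float64(1.1867524563058396e-06))
```

Run:
```python
from disc import *
off=(.0018,0)
arm.move_l(np.array([.50,.15,.22]),down(np.radians(90)),feed=.3)
grab(B,aB,.075); c,im=snap("d2"); print(ondisc((c,im)))
assert abs(ondisc((c,im))[0][0]-.1208)<.003
carry(B,aB,M,AD,off); place(M,AD,off)
arm.move_l(np.array([.50,.15,.21]),down(np.radians(40)),feed=.3)
grab(C,aC); c,im=snap("d3"); print(ondisc((c,im)))
carry(C,aC,Rr,AD,off)
print(ondisc(snap("d3c")),arm.sense()["time_s"])
```

```text
load 0.20087164579472017 61.35
(array([ 0.1208, -0.0005]), np.float64(0.0005776102287881404))
t 67.2667
load -1.6470197166162786 73.025
(array([ 0.1208, -0.0002]), np.float64(0.0005104351049921192))
(array([ 0.1217, -0.0007]), np.float64(0.0006202865186847283)) 75.625
```

Run:
```python
from disc import *
off=(.0026,.0004)
arm.move_l(tcp(Rr,AD,.15,0,off),feed=.05)
place(Rr,AD,off)
arm.move_l(np.array([.60,-.13,.25]),down(0),feed=.3);arm.move_l(np.array([.67,-.13,.25]),feed=.3);arm.sleep(.1);snap("u0")
arm.movep(np.array([.62,.17,.25]),down(np.pi));arm.sleep(.1);snap("u1");print(arm.sense()["time_s"])
W=[load("u0"),load("u1")]
for n,X in zip("LMR",(L,M,Rr)): print(n,X,*tiltfit((*X,.094),W,r=.0276))
S=arm.camera("scene")
cv2.imwrite("pics/s2.png",cv2.resize(S[180:300,200:440,::-1],None,fx=3,fy=3,interpolation=cv2.INTER_CUBIC))
```

```text
t 79.8
83.3
L [0.6492 0.0977] [ 0.6515  0.097   0.0912 -0.0243 -0.      0.0278] 1 0.5296694983633969
M [0.6448 0.0178] [ 0.6439  0.0186  0.0947 -0.0589 -0.057   0.0278] 2 0.18920693973113956
R [ 0.6404 -0.062 ] [ 0.6399 -0.062   0.0956 -0.0096 -0.0655  0.0278] 1 0.03272747367029253
```

View pics/s2.png

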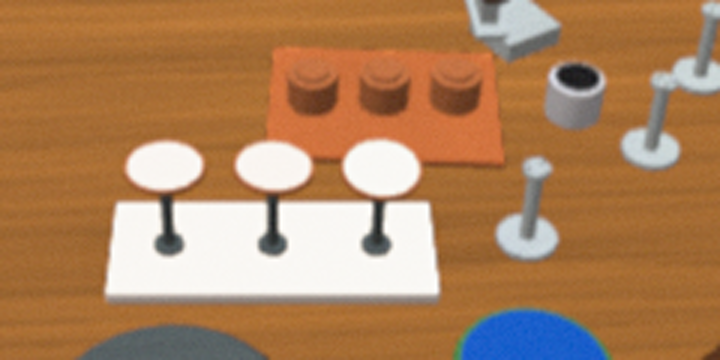

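Run:
```python
from disc import *
a=np.radians(-40.7);e=np.array([np.cos(a),np.sin(a)])
t=np.array([.4185,-.3637])-.0625*e+.0005*e
arm.movep(np.array([.50,-.05,.25]),down(0))
arm.move_l(np.array([*t,.15]),down(a),feed=.25)
arm.move_l(np.array([*t,.055]),feed=.12); arm.sleep(.3)
f=arm.move_l(np.array([*t,.0435]),feed=.02,until_force=4); print(f,arm.sense()["position"])
arm.command_gripper(.06,20); arm.sleep(.2)
arm.move_l(np.array([*t,.14]),feed=.12)
arm.command_gripper(.085)
arm.movep(np.array([.42,-.36,.27]),down(np.radians(140))); arm.sleep(.15); snap("z0")
o,y,sp,dx=forkpose(load("z0"),t,a); print(o,np.degrees(y),sp,dx,"mid",o+.0625*np.array([np.cos(y),np.sin(y)]),arm.sense()["time_s"])
arm.movep(np.array([.63,-.29,.28]),down(0)); arm.sleep(.15); snap("z1")
T,S=arm.camera("top"),arm.camera("scene");cv2.imwrite("pics/top9.png",T[:,:,::-1]);cv2.imwrite("pics/scene9.png",S[:,:,::-1])
m=np.hstack([cv2.imread(f"pics/{k}.png") for k in("z0","z1")]);m=np.vstack([m,np.hstack([S,T])[:,:,::-1]]);cv2.imwrite("pics/m9.png",cv2.resize(m,(800,600),interpolation=cv2.INTER_AREA))
```

```text
True [ 0.3713 -0.3231  0.0443]
[ 0.3712 -0.3227] -40.881312445307536 0.04196949595247289 0.06996366984279566 mid [ 0.4184 -0.3636] 93.2667
```

View pics/m9.png

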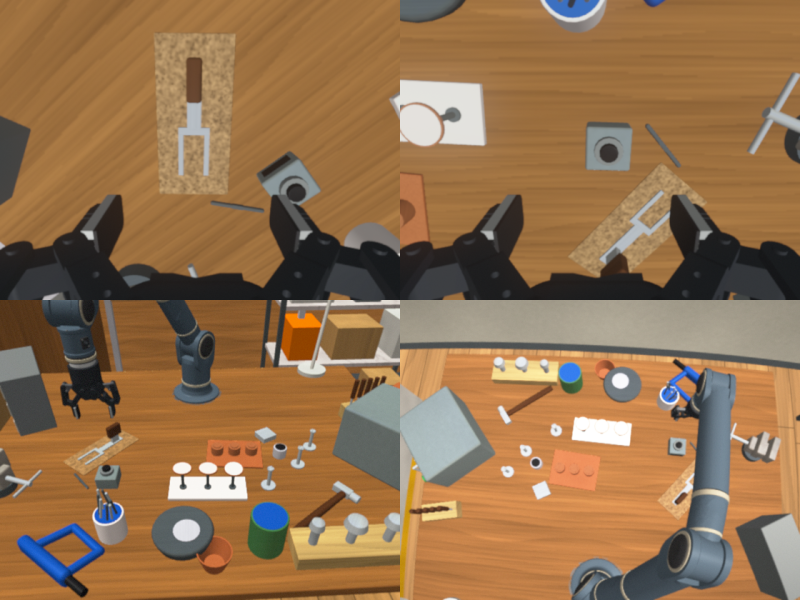

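Run:
```python
from disc import *
obs=[]
for k,uv in(("z1",(291,214)),("z0",(414,269))):
    c,im=load(k);r=im.astype(int);m=(r.max(2)<60).astype(np.uint8)
    n,l,s,ce=cv2.connectedComponentsWithStats(m);i=min([i for i in range(1,n) if s[i,4]>60],key=lambda i:np.linalg.norm(ce[i]-uv))
    print(ce[i],s[i]);obs.append((c,ce[i]))
X,e=tri(obs);print(X,e)
assert e<.003 and abs(X[2]-.055)<.012 and np.linalg.norm(X[:2]-[.59,-.308])<.012
arm.command_gripper(0,20)
arm.movep(np.array([X[0],X[1],.14]),down(np.pi/4))
f=arm.move_l(np.array([X[0],X[1],X[2]+.02]),feed=.15)
f=arm.move_l(np.array([X[0],X[1],.035]),feed=.02,until_force=12);print(f,arm.sense()["position"],arm.sense()["wrist_force"])
z=arm.sense()["position"][2];arm.sleep(.5);print(arm.sense()["position"],arm.sense()["wrist_force"])
arm.move_l(np.array([X[0],X[1],.16]),feed=.15)
print(arm.sense()["time_s"])
```

```text
[291.5459 213.8073] [281 202  23  24 436]
[413.9694 269.2918] [402 257  26  25 490]
[ 0.5915 -0.3086  0.0611] 0.0003855393022111617
True [ 0.5915 -0.3086  0.0692] [-1.5067  0.2921  4.8895]
[ 0.5915 -0.3086  0.0691] [-1.5616  0.8673  5.6087]
99.925
```

Run:
```python
from h import *
x,y=.5915,-.3086
arm.move_l(np.array([x,y,.082]),feed=.1);arm.sleep(.2);b=arm.sense()["wrist_force"][2];print("base",b)
for z in np.arange(.074,.055,-.0015):
    arm.move_l(np.array([x,y,z]),feed=.02);arm.sleep(.1);s=arm.sense();f=s["wrist_force"][2]-b;print(round(z,4),s["position"][2].round(4),f.round(2))
    if f>20: break
arm.sleep(.3)
arm.move_l(np.array([x,y,.16]),feed=.15);print(arm.sense()["time_s"])
```

```text
base 0.22506267429314147
0.074 0.0742 1.6
0.0725 0.0726 2.76
0.071 0.0711 3.38
0.0695 0.0696 3.84
0.068 0.0691 9.85
0.0665 0.0689 16.92
0.065 0.0688 23.67
104.8917
```

Run:
```python
from disc import *
arm.movep(np.array([.50,-.45,.28]),down(np.pi/4)); arm.sleep(.3)
a=cv2.imread("pics/scene9.png")[:,:,::-1].astype(int);S=arm.camera("scene");d=np.abs(S.astype(int)-a).max(2)
print(arm.sense()["time_s"],"changed px rack/shelf",(d[180:300,220:450]>45).sum())
cv2.imwrite("pics/fin.png",cv2.resize(S[:,:,::-1],(800,600)))
```

```text
106.0833 changed px rack/shelf 0
```

View pics/fin.png

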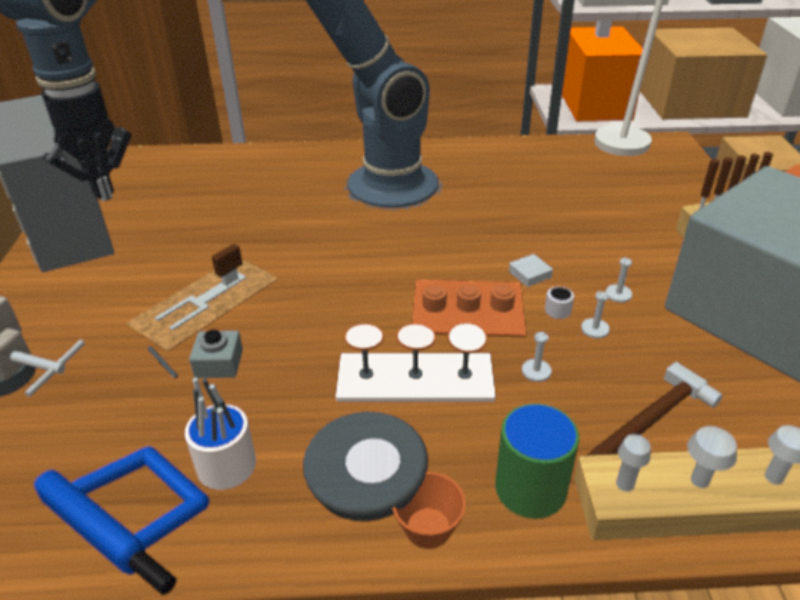

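Everything is in place: three cups on the shelf (fin.png, around 468,297), three discs on the posts (364–467, 336) and the fork on its mat (200,300).

```bash
python3 -c "
from rig import arm
print(arm.finish_job())"
```

```text
the job is handed in; nothing more can be done
None
```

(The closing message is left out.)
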